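# Pack the delivery tray

### The arm

A 7-joint arm with a two-finger parallel gripper is mounted at the origin on a cart in front of the work surface, level with it; the furniture and walls round the work are solid. World frame = base frame: x ahead of the robot, y to its left, z up, the work surface at z = 0. Lengths are in m, angles in rad, forces in N, time in s.
With the tool pointing down it reaches from about 0.35 to 0.9 m from the base axis. Payload 19.9 kg.
Tool frame: the origin (TCP) lies at the centre of the arm's flange, where the gripper is bolted on; the fingertips stand 199 mm ahead of it and the grasp point (between the pads) lies 180 mm ahead of it; z points along the fingers, y is the line along which they close (so a half turn about z gives the same grasp; the last joint's range is limited). The gripper opens to 94 mm and grips with 3 to 60 N. Pads are 16 mm wide; open, the fingers measure 119 mm over their backs; the gripper's body (75 mm by 177 mm) begins 78 mm behind the grasp point.
Start: joints at [-1.242, 0.417, -0.01, 1.614, 0.005, 1.111, -0.053], TCP at [0.226, 0.583, 0.405] pointing down, gripper open.
Joint ranges: [-2.81, 2.81], [-0.39, 2.02], [-1.27, 1.25], [0.06, 2.57], [-1.19, 4.33], [0.19, 2], [-2.82, 2.82]. Speed limits (rad/s): [1.89, 1.89, 2.39, 2.39, 3.01, 3.01, 3.01].

### API

Orientations are given as a 3x3 rotation matrix whose columns are the frame's x, y, z axes.
In Python, from bench import arm gives the robot as it stands.
- The arm moves only by the shell command python3 -m inch 'ROWS' [FORCE]. ROWS is JSON, a list of rows, each a list of 3 entries, a list of its own where there are three numbers: the shift along the tool's x, y, z in m, then the turn, a rotation vector about the tool's x, y, z in degrees, then the finger opening in m, from 0 to 0.094. A call has exactly 10 rows; each row shifts and turns the commanded pose from where the row before left it, along the tool's axes as they then stand; what a row does not reach is not made up. A row lasts 1/8 s, in which the tool goes at most 62.5 mm and 10.7 degrees, less where a joint would pass 70% of its speed; a pose out of reach is approached as far as the arm can. A call is refused whole if a number of a shift passes 0.0625 or a number of a turn 10.7, either way. A call with a gripper value outside its range is refused whole. The fingers move at their own pace and stop on an object; FORCE is the grip in N (left out, the last holds). Time passes only in rows, so rows that do not move let the fingers close, or fill a call up. It gives the time, the measured TCP pose, the force, the opening and the grip force at its end, in the units of the state.
- arm.get_obs(): the state, without advancing time (a new reading comes with each control period).
- arm.camera(name): name is "side" or "top" or "wrist"; returns a dict with "img" (384x512x3 uint8, red, green, blue), "z_map" (384x512 float32, m along the optical axis (not along the pixel's ray), 0 where there is no reading), "intrinsics" (3x3 intrinsics, pixels), "k1" (the pictures are not rectified: a ray, as slopes to the right and down, at radius r is drawn at 1 + k1 r^2 times it, then the intrinsics apply), "world_to_cam" (4x4, takes a point from world to camera coordinates); the wrist camera has in their place "T_tool_cam" (4x4, takes a point from camera to tool coordinates, whose origin is the TCP and whose axes are the flange's). Camera axes: x right, y down, z forward; pixel columns grow to the right and rows downward; lengths in m; the calibration is good to about 2 mm. A picture is of the moment at which its call begins: read the wrist's pose just before it.
- arm.close_job(): hands the job in; it is judged then, once.
Trained networks look in the newest picture that a camera, given by its name, has taken for a name from the list of things; names that differ only in an ending like _2 or _b are one class to them, and where a whole thing is asked for, a point or a joint stands for the part that bears it (a point fixed in the world has none). Each returns a list of dicts, best first, with "p" (0 to 1); they miss things now and then, are a little off and sometimes report something else, mostly with a low value. They report only what shows in the picture. A call takes as long as a camera call.
- arm.search_frame(camera, label): "point" ([column, row] as shares, 0 to 1, of the picture: columns of its width, rows of its height, amid what is visible of it).
- arm.trace(camera, label): "region" (384x512 bool, what is visible of it) and "point" ([column, row] as shares, 0 to 1, of the picture: columns of its width, rows of its height, amid what is visible of it).
The state is a dict: "clock": time; "joints": joint angles; "qvel": joint speeds; "tau": joint torques, N m; "tcp_pos": TCP position; "ee_rot": TCP orientation; "force": force on the tool from outside, world axes, zero at the start; "torque": the same for the moment, N m; "gripper_width": finger opening in m; "grip_force": force on a finger pad.
Only numpy, scipy, OpenCV 4.12 (cv2) and the standard library are available. Lean on these libraries where they do the work, as an engineer would, in place of code of your own. Each camera call takes 0.05 s, during which the arm holds its last target. There are 200 camera calls.

### The job

Pack the grey four-pocket tray for delivery: stand one of the two small vials in each of its two narrow pockets and one of the two small jars in each of its two wide pockets, all upright on the pocket floor. The bigger vial and the bigger jar look like them but do not belong: leave those two standing where they are.

Things in the scene. Friction and masses are not known exactly. Their poses are not given: they have to be found in the camera images.
- tray: low grey tray, fixed, any yaw; 264 mm (its x) by 83 mm (its y), walls 26 mm high, a steel grip at each end. Origin: centre of underside, on the table. One row of open pockets at y = 0, floor 4 mm up, 73 mm wide in y: two narrow (48 mm in x) centred at x = -103 and -51 mm, two wide (73 mm in x) at x = +13.5 and +90.5 mm.
- vial_a_mid (a point): small white screw-cap vial with a pale green cap, upright, 31 mm in diameter, 62 mm tall. The point is its centre, 31 mm above its base; z is its own axis, up. Weighs about 30 g. Its upper half (about 44 mm up) is best gripped, so that the fingers stay above the tray's walls. Twin of the other small vial.
- vial_b_mid (a point): small white screw-cap vial with a pale green cap, upright, 31 mm in diameter, 62 mm tall. The point is its centre, 31 mm above its base; z is its own axis, up. Weighs about 30 g. Its upper half (about 44 mm up) is best gripped, so that the fingers stay above the tray's walls. Twin of the other small vial.
- jar_a_mid (a point): small amber jar with a black screw lid, upright, 52 mm in diameter, 64 mm tall with the lid. The point is its centre, 32 mm above its base, on the round body; z is its own axis, up. Weighs about 90 g. Body 52 mm wide up to about 35 mm, then a sloping shoulder; the lid (47 mm wide, 48 to 64 mm above the base, fixed) is a good grip, about 50 mm up. Twin of the other small jar.
- jar_b_mid (a point): small amber jar with a black screw lid, upright, 52 mm in diameter, 64 mm tall with the lid. The point is its centre, 32 mm above its base, on the round body; z is its own axis, up. Weighs about 90 g. Body 52 mm wide up to about 35 mm, then a sloping shoulder; the lid (47 mm wide, 48 to 64 mm above the base, fixed) is a good grip, about 50 mm up. Twin of the other small jar.
- large_vial_mid (a point): look-alike to leave alone: larger white screw-cap vial with a pale green cap, upright and loose, 44 mm in diameter, 88 mm tall. The point is its centre, 44 mm above its base; z is its own axis, up.
- large_jar_mid (a point): look-alike to leave alone: larger amber jar with a black screw lid, upright and loose, 72 mm in diameter, 90 mm tall. The point is its centre, 45 mm above its base; z is its own axis, up.

How it is judged:
By the outcome, as a careful person would: the job done as asked, in the order asked, and still so for the second after the job is handed in, with the robot touching nothing.
It also fails if it takes over 109 s, if anything falls off the work surface, if the arm or the gripper's body presses on something with over 40 N, if the wrist force passes 120 N, or if a joint passes its speed limit or range.

## Working session

There is one attempt and no reset: what is moved stays moved. The work goes in short steps, Python scripts to look and compute and a shell command to move; the robot and the scene stay as the last step left them, time stands still between calls to the robot, and variables do not carry over. Pictures are saved under pics/ and viewed, at most 14 in all, crops included, and the job is handed in when it is done.

```bash
ls; mkdir -p pics
python3 - <<'E'
from bench import arm
import cv2,numpy as np
o=arm.get_obs();print(o['clock'],o['tcp_pos'],o['ee_rot'],o['gripper_width'])
ims=[]
for n in ["top","side"]:
    c=arm.camera(n);ims.append(c['img']);print(n,c['intrinsics'],c['k1'],c['world_to_cam'])
    np.savez(f'{n}.npz',**c)
    for l in ["tray","vial_a_mid","jar_a_mid","large_vial_mid","large_jar_mid"]:
        print(l,[(round(d['p'],2),np.round(np.array(d['point'])*[512,384],0)) for d in arm.search_frame(n,l)])
cv2.imwrite('pics/a.png',ims[0][:,:,::-1]);cv2.imwrite('pics/b.png',ims[1][:,:,::-1])
E
```

```text
pics
0.0 [0.22583751 0.5826426  0.40403661] [[-9.32399767e-01  3.61428469e-01 -3.68708838e-04]
 [ 3.61428651e-01  9.32399083e-01 -1.13167898e-03]
 [-6.52372172e-05 -1.18843915e-03 -9.99999292e-01]] 0.09407253461383996
top [[450.73934227   0.         254.27975955]
 [  0.         450.73934227 190.24052469]
 [  0.           0.           1.        ]] -0.17965358700808673 [[-4.33516620e-04 -9.99994293e-01  3.35050714e-03 -1.65302934e-02]
 [-9.94167495e-01  6.96462048e-05 -1.07847054e-01  5.08914996e-01]
 [ 1.07846205e-01 -3.37771878e-03 -9.94161852e-01  1.44090076e+00]
 [ 0.00000000e+00  0.00000000e+00  0.00000000e+00  1.00000000e+00]]
tray [(0.61, array([265., 180.]))]
vial_a_mid []
jar_a_mid []
large_vial_mid [(0.62, array([336., 219.]))]
large_jar_mid [(0.69, array([163., 160.]))]
side [[347.52056685   0.         257.74876652]
 [  0.         347.52056685 194.42595021]
 [  0.           0.           1.        ]] -0.07281650496753465 [[ 0.82104865 -0.5702753  -0.02579125 -0.42071573]
 [-0.28937958 -0.37683651 -0.87991688  0.19383577]
 [ 0.49207578  0.72991803 -0.47442713  0.8474418 ]
 [ 0.          0.          0.          1.        ]]
tray [(0.74, array([273., 209.])), (0.73, array([348., 227.]))]
vial_a_mid [(0.68, array([347., 225.]))]
jar_a_mid [(0.55, array([202., 160.]))]
large_vial_mid [(0.79, array([286., 249.]))]
large_jar_mid [(0.8, array([236., 157.]))]
```

View pics/a.png

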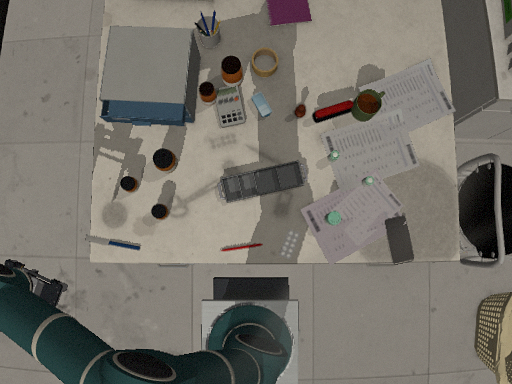

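View pics/b.png

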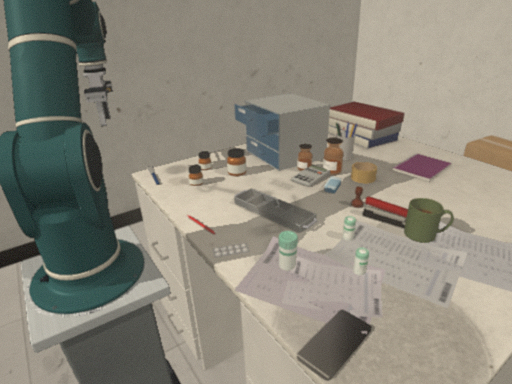

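The top view shows the large jar at (163,160), the small jars at about (129,184) and (160,211), and the large vial at (333,217). The small vials are at (333,155) and (368,181), and the tray is at about (262,180). The jar at (207,92) and its neighbour at (231,69) are clutter on a desk.

```bash
cat > h.py <<'E'
import numpy as np, cv2
def und(px,c):
    return cv2.undistortPoints(np.array(px,float).reshape(-1,1,2),c['intrinsics'],np.array([float(c['k1']),0,0,0])).reshape(-1,2)
def cam_T(c,obs=None):
    if 'world_to_cam' in c: return np.linalg.inv(c['world_to_cam'])
    T=np.eye(4);T[:3,:3]=obs['ee_rot'];T[:3,3]=obs['tcp_pos'];return T@c['T_tool_cam']
def plane(px,c,z,obs=None):
    T=cam_T(c,obs);d=np.c_[und(px,c),np.ones(len(px))]@T[:3,:3].T;o=T[:3,3]
    return o+d*((z-o[2])/d[:,2])[:,None]
def cloud(c,obs=None):
    v,u=np.mgrid[:384,:512];T=cam_T(c,obs)
    n=und(np.c_[u.ravel(),v.ravel()],c);z=np.array(c['z_map'],float).ravel()
    return ((np.c_[n,np.ones(len(n))]*z[:,None])@T[:3,:3].T+T[:3,3]).reshape(384,512,3)
E
python3 - <<'E'
import numpy as np,cv2
from h import *
c=dict(np.load('top.npz'));im=c['img'];P=cloud(c)
hsv=cv2.cvtColor(im,cv2.COLOR_RGB2HSV)
def blob(u,v,m,r=14):
    w=np.zeros(m.shape,np.uint8);w[v-r:v+r,u-r:u+r]=1
    n,l,s,ce=cv2.connectedComponentsWithStats((m&(w>0)).astype(np.uint8));i=1+np.argmax(s[1:,4]);return ce[i],s[i],P[l==i]
dark=im.max(2)<45; green=(hsv[...,0]>35)&(hsv[...,0]<95)&(hsv[...,1]>40)
for n,u,v,m,z in [('jar',129,184,dark,.064),('jar',160,211,dark,.064),('JAR',163,160,dark,.09),('vial',333,155,green,.062),('vial',368,181,green,.062),('VIAL',333,217,green,.088),('bot',207,92,dark,.06)]:
    ce,s,p=blob(u,v,m);print(n,ce.round(1),s[2:],plane([ce],c,z)[0].round(4),np.percentile(p[:,2],[10,50,90]).round(3))
h=(P[...,2]>.012)&(P[...,2]<.05);w=np.zeros(h.shape,bool);w[155:210,212:310]=1
m=(h&w).astype(np.uint8);p=P[m>0];print(len(p),cv2.minAreaRect((p[:,:2]*1000).astype(np.float32)))
cv2.imwrite('pics/c.png',cv2.resize(np.hstack([im[150:215,210:310,::-1],cv2.cvtColor(m[150:215,210:310]*255,8)]),None,fx=4,fy=4,interpolation=2))
E
```

```text
jar [127.4 182.9] [ 15  14 158] [0.5289 0.3929 0.064 ] [0.059 0.064 0.068]
jar [158.5 210.8] [ 14  14 155] [0.4392 0.2887 0.064 ] [0.058 0.063 0.068]
JAR [162.5 158. ] [ 20  19 298] [0.6048 0.2743 0.09  ] [0.086 0.09  0.094]
vial [334.1 155. ] [ 9 11 51] [ 0.6198 -0.2745  0.062 ] [0.057 0.06  0.065]
vial [368.9 180. ] [ 9  9 42] [ 0.5383 -0.3867  0.062 ] [0.056 0.061 0.066]
VIAL [333.2 217.6] [ 15  14 158] [ 0.4162 -0.2631  0.088 ] [0.083 0.087 0.091]
bot [206.2  88.5] [ 15  14 161] [0.8434 0.142  0.06  ] [0.096 0.1   0.104]
604 ((521.7572021484375, -45.0423583984375), (163.1121063232422, 295.2280578613281), 3.345665216445923)
```

View pics/c.png

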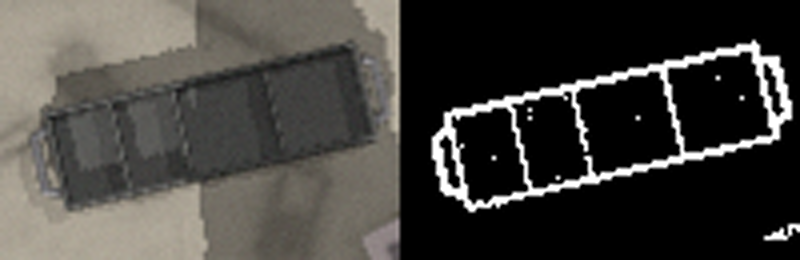

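The crop shows the narrow pockets at the left end (+y) and the wide ones to the right. A stray patch sits at the lower right of the mask. Next I fit the wall pattern.

```bash
cat >> h.py <<'E'
from scipy.optimize import least_squares
def fit_tray(p,x0):
    L=np.array([-129.5,-77,-25,52,129.5])/1000
    def res(t):
        c,s=np.cos(t[2]),np.sin(t[2]);q=(p-t[:2])@np.array([[c,-s],[s,c]])
        dv=np.hypot(np.abs(q[:,:1]-L).min(1),np.maximum(np.abs(q[:,1])-.0415,0))
        dh=np.hypot(np.abs(np.abs(q[:,1])-.039),np.maximum(np.abs(q[:,0])-.132,0))
        return np.minimum(dv,dh)
    return min((least_squares(res,[x0[0]+a,x0[1]+b,x0[2]],loss='cauchy',f_scale=.002) for a in(-.005,0,.005) for b in (-.01,0,.01)),key=lambda r:r.cost)
E
python3 - <<'E'
from h import *
c=dict(np.load('top.npz'));P=cloud(c)
h=(P[...,2]>.015)&(P[...,2]<.04);w=np.zeros(h.shape,bool);w[155:205,215:308]=1
p=P[h&w][:,:2];r=fit_tray(p,[.525,-.03,np.radians(-80)]);print(r.x,np.degrees(r.x[2]),r.cost,np.median(r.fun))
r2=fit_tray(p,[.525,-.03,np.radians(100)]);print(r2.x,r2.cost)
c,s=np.cos(r.x[2]),np.sin(r.x[2])
for x in(-.103,-.051,.0135,.0905):print(x,(r.x[:2]+x*np.array([c,s])).round(4))
E
```

```text
[ 0.53939481 -0.04353479 -1.34543917] -77.0879859274714 0.0010375521456701278 0.001463623903089989
[ 0.53936916 -0.04349434  1.79576817] 0.0016828494593252817
-0.103 [0.5164 0.0569]
-0.051 [0.528  0.0062]
0.0135 [ 0.5424 -0.0567]
0.0905 [ 0.5596 -0.1317]
```

Everything is located, and the tray yaw is about -77°. I'll use one fixed tool yaw throughout, with the fingers closing along the tray's y. First I go above the tray to check it with the wrist camera.

```bash
python3 -m inch '[[[-0.042,-0.042,0],[0,0,9.3],0.094],[[-0.049,-0.035,0],[0,0,9.3],0.094],[[-0.054,-0.027,0],[0,0,9.3],0.094],[[-0.057,-0.018,0],[0,0,9.3],0.094],[[-0.059,-0.009,0],[0,0,9.3],0.094],[[-0.06,0.002,0],[0,0,9.4],0.094],[[-0.059,0.011,0],[0,0,0],0.094],[[-0.059,0.011,0],[0,0,0],0.094],[[-0.059,0.011,0],[0,0,0],0.094],[[-0.059,0.011,0],[0,0,0],0.094]]'
cat >> h.py <<'E'
def go(x,y,z,o):
    "shift in tool axes to bring the grasp point to x,y,z; and yaw of tool y"
    R=o['ee_rot'];g=o['tcp_pos']+.18*R[:,2]
    print('t',o['clock'],'grasp',g.round(4),'tool d',(R.T@(np.array([x,y,z])-g)).round(4),'yawY',np.degrees(np.arctan2(R[1,1],R[0,1])).round(2),'tilt',R[:2,2].round(4),'w',o['gripper_width'])
E
python3 - <<'E'
from bench import arm
from h import *
o=arm.get_obs();c=arm.camera('wrist');np.savez('w1.npz',**c)
go(.6198,-.2745,.2,o);go(.5383,-.3867,.2,o)
P=cloud(c,o);cv2.imwrite('pics/d.png',c['img'][:,:,::-1])
m=(P[...,2]>.015)&(P[...,2]<.04)&(abs(P[...,0]-.54)<.09)&(abs(P[...,1]+.04)<.17);p=P[m][:,:2];print(len(p))
r=fit_tray(p[::max(1,len(p)//3000)],[.539,-.043,np.radians(-77)]);print(r.x,np.degrees(r.x[2]),np.median(r.fun))
E
```

```text
clock: 1.85
tcp_pos: [0.4662, 0.0314, 0.4051]
ee_rot: [[-0.224, 0.975, 0.001], [0.975, 0.224, 0.0], [0.0, 0.001, -1.0]]
force: [0.9, 0.3, -0.5]
gripper_width: 0.0943
grip_force: 0.0
t 1.85 grasp [0.4663 0.0315 0.2251] tool d [-0.3326  0.081   0.0251] yawY 12.94 tilt [0.0009 0.0004] w 0.09431175352024676
t 1.85 grasp [0.4663 0.0315 0.2251] tool d [-0.4237 -0.0235  0.0249] yawY 12.94 tilt [0.0009 0.0004] w 0.09431175352024676
4345
[ 0.53987826 -0.03904701 -1.34624369] -77.13408174943358 0.0012553820777728222
```

View pics/d.png

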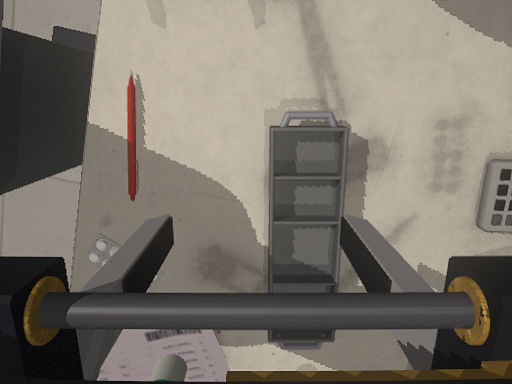

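The wrist view shows the tray upright in the image at columns 270-345. Its fit agrees with the top view to within 4 mm. Next I go above the first vial.

```bash
python3 -m inch '[[[-0.0555,0.0135,0],[0,0,0],0.07],[[-0.0555,0.0135,0],[0,0,0],0.07],[[-0.0555,0.0135,0],[0,0,0],0.07],[[-0.0555,0.0135,0],[0,0,0],0.07],[[-0.0555,0.0135,0],[0,0,0],0.07],[[-0.0555,0.0135,0],[0,0,0],0.07],[[0,0,0.03],[0,0,0],0.07],[[0,0,0.03],[0,0,0],0.07],[[0,0,0.03],[0,0,0],0.07],[[0,0,0.03],[0,0,0],0.07]]'
python3 - <<'E'
from bench import arm
from h import *
o=arm.get_obs();go(.6198,-.2745,.048,o)
c=arm.camera('wrist');cs=arm.camera('top')
cv2.imwrite('pics/e.png',np.hstack([c['img'],cs['img']])[:,:,::-1][:, :, :].copy() if 0 else cv2.resize(np.hstack([c['img'],cs['img'][80:272,250:506].repeat(2,0).repeat(2,1)])[:,:,::-1],(800,300)))
for l in arm.trace('wrist','vial_a_mid'):print(l['p'],np.array(l['point'])*[512,384])
E
```

```text
clock: 3.15
tcp_pos: [0.6192, -0.273, 0.2837]
ee_rot: [[-0.224, 0.975, 0.0], [0.975, 0.224, 0.0], [0.0, 0.0, -1.0]]
force: [0.6, -0.4, 0.2]
gripper_width: 0.0699
grip_force: 0.0
t 3.15 grasp [ 0.6192 -0.273   0.1037] tool d [-0.0016  0.0002  0.0557] yawY 12.92 tilt [0.     0.0001] w 0.06990747069488373
0.68 [262.4    210.3936]
```

View pics/e.png

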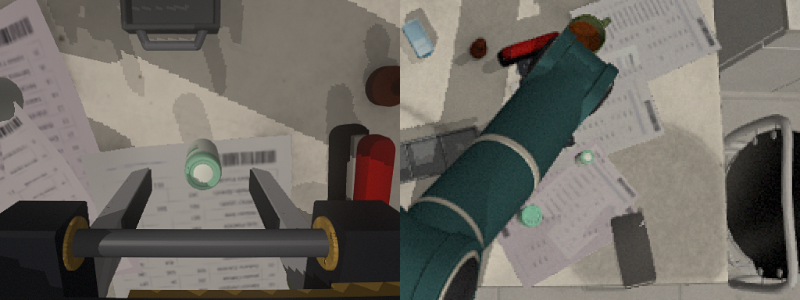

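The vial cap is at about (260,220) in the wrist picture, between the fingers. I'll locate it precisely.

```bash
cat >> h.py <<'E'
def capgreen(c,o,z=.062):
    hsv=cv2.cvtColor(c['img'],cv2.COLOR_RGB2HSV);m=((hsv[...,0]>40)&(hsv[...,0]<95)&(hsv[...,1]>25)).astype(np.uint8)
    n,l,s,ce=cv2.connectedComponentsWithStats(m);out=[]
    P=cloud(c,o)
    for i in range(1,n):
        if s[i,4]>150:
            q=P[l==i]; t=q[abs(q[:,2]-z)<.006]
            out.append((s[i].tolist(),ce[i].round(0),plane([ce[i]],c,z,o)[0].round(4), cv2.minEnclosingCircle((t[:,:2]*1000).astype(np.float32)) if len(t)>20 else None, np.median(t[:,:2],0).round(4) if len(t) else None))
    return out
E
python3 - <<'E'
from bench import arm
from h import *
o=arm.get_obs();c=arm.camera('wrist')
for r in capgreen(c,o):print(r)
print(plane([[260,220]],c,.062,o))
E
```

```text
([237, 188, 48, 55, 1481], array([260., 216.]), array([ 0.621 , -0.2704,  0.062 ]), ((622.3283081054688, -273.8787841796875), 15.241973876953125), array([ 0.6218, -0.2716]))
[[ 0.62172038 -0.27305229  0.062     ]]
```

```bash
python3 -m inch '[[[-0.001,0.002,0.019],[0,0,0],0.07],[[0,0,0.019],[0,0,0],0.07],[[0,0,0.018],[0,0,0],0.07],[[0,0,0],[0,0,0],0.07],[[0,0,0],[0,0,0],0.01],[[0,0,0],[0,0,0],0.01],[[0,0,0],[0,0,0],0.01],[[0,0,0],[0,0,0],0.01],[[0,0,0],[0,0,0],0.01],[[0,0,0],[0,0,0],0.01]]' 12
python3 - <<'E'
from bench import arm
from h import *
o=arm.get_obs();go(.5164,.0584,.18,o);print(o['grip_force'])
E
```

```text
clock: 4.6
tcp_pos: [0.6214, -0.2737, 0.2289]
ee_rot: [[-0.223, 0.975, 0.0], [0.975, 0.223, -0.0], [-0.0, 0.0, -1.0]]
force: [-0.0, 0.0, 2.4]
gripper_width: 0.0309
grip_force: 12.0
t 4.6 grasp [ 0.6214 -0.2738  0.0489] tool d [ 0.3472 -0.0281 -0.1312] yawY 12.91 tilt [ 0.0002 -0.0001] w 0.03094945178863971
11.998240649700165
```

```bash
python3 -m inch '[[[0,0,-0.03],[0,0,0],0.01],[[0,0,-0.04],[0,0,0],0.01],[[0.02,-0.002,-0.04],[0,0,0],0.01],[[0.055,-0.004,0],[0,0,0],0.01],[[0.055,-0.004,0],[0,0,0],0.01],[[0.055,-0.004,0],[0,0,0],0.01],[[0.055,-0.004,0],[0,0,0],0.01],[[0.055,-0.004,0],[0,0,0],0.01],[[0.04,-0.004,0],[0,0,0],0.01],[[0.012,-0.002,0],[0,0,0],0.01]]'
python3 - <<'E'
from bench import arm
from h import *
o=arm.get_obs();go(.5164,.0584,.052,o)
c=arm.camera('wrist');cv2.imwrite('pics/f.png',c['img'][:,:,::-1]);print(capgreen(c,o,o['tcp_pos'][2]-.18+.014))
P=cloud(c,o)
m=(P[...,2]>.015)&(P[...,2]<.04)&(abs(P[...,0]-.54)<.09)&(abs(P[...,1]+.04)<.17);p=P[m][:,:2];print(len(p))
r=fit_tray(p[::max(1,len(p)//3000)],[.539,-.043,np.radians(-77)]);print(r.x,np.degrees(r.x[2]),np.median(r.fun))
E
```

```text
clock: 5.85
tcp_pos: [0.5158, 0.0606, 0.3387]
ee_rot: [[-0.227, 0.974, -0.0], [0.974, 0.227, 0.001], [0.001, -0.0, -1.0]]
force: [0.3, -0.2, -0.1]
gripper_width: 0.031
grip_force: 12.0
t 5.85 grasp [0.5158 0.0607 0.1587] tool d [-2.400e-03  1.000e-04  1.067e-01] yawY 13.1 tilt [-0.0002  0.0006] w 0.030970521593942844
[([223, 220, 67, 67, 2667], array([256., 251.]), array([0.5156, 0.0645, 0.1727]), ((516.7410278320312, 59.84292221069336), 15.765015602111816), array([0.5162, 0.0629]))]
3177
[ 0.54062951 -0.03885232 -1.3467495 ] -77.16306220582985 0.0014868866458842556
```

View pics/f.png

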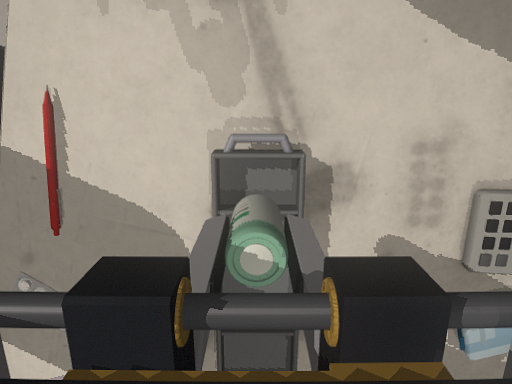

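The picture shows the vial upright in the fingers at (256,250), over the end narrow pocket. Lowering it.

```bash
python3 -m inch '[[[-0.001,0.001,0.03],[0,0,0],0.01],[[0,0,0.03],[0,0,0],0.01],[[0,0,0.025],[0,0,0],0.01],[[0,0,0.012],[0,0,0],0.01],[[0,0,0.005],[0,0,0],0.01],[[0,0,0.003],[0,0,0],0.01],[[0,0,0],[0,0,0],0.01],[[0,0,0],[0,0,0],0.01],[[0,0,0],[0,0,0],0.01],[[0,0,0],[0,0,0],0.01]]'
```

```text
clock: 7.15
tcp_pos: [0.5177, 0.0575, 0.2338]
ee_rot: [[-0.223, 0.975, 0.0], [0.975, 0.223, 0.0], [-0.0, 0.0, -1.0]]
force: [0.3, -1.1, 0.1]
gripper_width: 0.0307
grip_force: 12.0
```

```bash
python3 -m inch '[[[0,0,0.001],[0,0,0],0.03],[[0,0,0],[0,0,0],0.07],[[0,0,0],[0,0,0],0.07],[[0,0,0],[0,0,0],0.07],[[0,0,-0.02],[0,0,0],0.07],[[0,0,-0.03],[0,0,0],0.07],[[0,0,-0.03],[0,0,0],0.07],[[0,0,-0.03],[0,0,0],0.07],[[-0.03,0,-0.02],[0,0,0],0.07],[[-0.06,0,0],[0,0,0],0.07]]'
python3 - <<'E'
from bench import arm
from h import *
o=arm.get_obs();go(.5383,-.3867,.11,o)
c=arm.camera('wrist');cv2.imwrite('pics/g.png',c['img'][:,:,::-1]);print(capgreen(c,o,.066))
E
```

```text
clock: 8.4
tcp_pos: [0.5384, -0.0293, 0.3642]
ee_rot: [[-0.228, 0.974, 0.003], [0.974, 0.228, 0.001], [0.001, 0.003, -1.0]]
force: [0.3, -0.6, -0.4]
gripper_width: 0.0699
grip_force: 0.0
t 8.4 grasp [ 0.5388 -0.029   0.1842] tool d [-0.3482 -0.0823  0.0737] yawY 13.18 tilt [0.0025 0.0014] w 0.06993764966321117
[([236, 60, 39, 40, 915], array([255.,  79.]), array([0.5185, 0.0564, 0.066 ]), ((518.8395385742188, 56.47116470336914), 15.46911907196045), array([0.5188, 0.0561]))]
```

View pics/g.png

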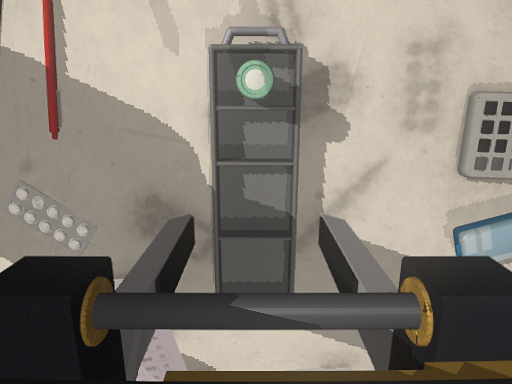

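The first vial stands in the end narrow pocket, with its cap at (255,79). On to vial 2.

```bash
python3 -m inch '[[[-0.05,-0.0115,0],[0,0,0],0.07],[[-0.05,-0.0115,0],[0,0,0],0.07],[[-0.05,-0.0115,0],[0,0,0],0.07],[[-0.05,-0.0115,0],[0,0,0],0.07],[[-0.05,-0.0115,0],[0,0,0],0.07],[[-0.04,-0.0115,0],[0,0,0],0.07],[[-0.03,-0.0115,0],[0,0,0],0.07],[[-0.02,0,0.03],[0,0,0],0.07],[[0,0,0.03],[0,0,0],0.07],[[0,0,0.01],[0,0,0],0.07]]'
python3 - <<'E'
from bench import arm
from h import *
o=arm.get_obs();c=arm.camera('wrist');go(.5395,-.386,.048,o);print(*capgreen(c,o,.062),sep='\n')
o=arm.get_obs();go(.5395,-.386,.048,o)
E
```

```text
clock: 9.7
tcp_pos: [0.5349, -0.3794, 0.291]
ee_rot: [[-0.223, 0.975, -0.002], [0.975, 0.223, 0.001], [0.002, -0.002, -1.0]]
force: [-0.5, -0.1, 0.3]
gripper_width: 0.0698
grip_force: 0.0
t 9.7 grasp [ 0.5345 -0.3792  0.111 ] tool d [-0.0078  0.0035  0.0629] yawY 12.89 tilt [-0.0022  0.0012] w 0.06977501196467746
([51, 0, 92, 27, 1366], array([99.,  9.]), array([ 0.4211, -0.2798,  0.062 ]), ((425.00897216796875, -279.6928405761719), 14.52716064453125), array([ 0.4323, -0.2798]))
([237, 200, 46, 48, 1318], array([260., 223.]), array([ 0.5385, -0.3837,  0.062 ]), ((539.526611328125, -386.9666442871094), 15.357072830200195), array([ 0.5388, -0.3841]))
t 9.75 grasp [ 0.5346 -0.379   0.1108] tool d [-0.008   0.0033  0.0628] yawY 12.91 tilt [-0.0022  0.0011] w 0.07017526304034548
```

```bash
python3 -m inch '[[[-0.007,0.003,0.021],[0,0,0],0.07],[[0,0,0.021],[0,0,0],0.07],[[0,0,0.02],[0,0,0],0.07],[[0,0,0],[0,0,0],0.07],[[0,0,0],[0,0,0],0.01],[[0,0,0],[0,0,0],0.01],[[0,0,0],[0,0,0],0.01],[[0,0,0],[0,0,0],0.01],[[0,0,0],[0,0,0],0.01],[[0,0,0],[0,0,0],0.01]]' 12
python3 - <<'E'
from bench import arm
from h import *
o=arm.get_obs();go(.5284,.0087,.17,o);print(o['grip_force'])
E
```

```text
clock: 11.0
tcp_pos: [0.5398, -0.3858, 0.2309]
ee_rot: [[-0.223, 0.975, 0.0], [0.975, 0.223, -0.0], [-0.0, 0.0, -1.0]]
force: [0.0, 0.7, 3.9]
gripper_width: 0.0309
grip_force: 12.0
t 11.0 grasp [ 0.5399 -0.3859  0.0509] tool d [ 0.3871  0.077  -0.1192] yawY 12.91 tilt [ 0.0003 -0.0002] w 0.03088917366344672
11.998149007558823
```

```bash
python3 -m inch '[[[0,0,-0.04],[0,0,0],0.01],[[0,0,-0.05],[0,0,0],0.01],[[0.03,0.008,-0.03],[0,0,0],0.01],[[0.06,0.012,0],[0,0,0],0.01],[[0.06,0.012,0],[0,0,0],0.01],[[0.06,0.012,0],[0,0,0],0.01],[[0.06,0.012,0],[0,0,0],0.01],[[0.06,0.012,0],[0,0,0],0.01],[[0.045,0.009,0],[0,0,0],0.01],[[0.012,0,0],[0,0,0],0.01]]';python3 -m inch '[[[0,0,0],[0,0,0],0.01],[[0,0,0],[0,0,0],0.01],[[0,0,0.02],[0,0,0],0.01],[[0,0,0.02],[0,0,0],0.01],[[0,0,0],[0,0,0],0.01],[[0,0,0],[0,0,0],0.01],[[0,0,0],[0,0,0],0.01],[[0,0,0],[0,0,0],0.01],[[0,0,0],[0,0,0],0.01],[[0,0,0],[0,0,0],0.01]]'
python3 - <<'E'
from bench import arm
from h import *
o=arm.get_obs();go(.5284,.0087,.055,o)
c=arm.camera('wrist');cv2.imwrite('pics/h.png',c['img'][:,:,::-1]);print(*capgreen(c,o,o['tcp_pos'][2]-.18+.011),sep='\n')
E
```

```text
clock: 12.25
tcp_pos: [0.5282, 0.0116, 0.3506]
ee_rot: [[-0.227, 0.974, -0.0], [0.974, 0.227, 0.001], [0.001, -0.0, -1.0]]
force: [0.2, -0.4, -0.1]
gripper_width: 0.031
grip_force: 12.0
clock: 13.5
tcp_pos: [0.5284, 0.0087, 0.3108]
ee_rot: [[-0.224, 0.975, 0.0], [0.975, 0.224, -0.0], [-0.0, 0.0, -1.0]]
force: [-0.6, 0.3, -1.0]
gripper_width: 0.0305
grip_force: 12.0
t 13.5 grasp [0.5284 0.0087 0.1308] tool d [ 0.     -0.      0.0758] yawY 12.92 tilt [ 0.0001 -0.0001] w 0.03049027910138177
([234, 112, 47, 47, 1272], array([257., 134.]), array([0.5165, 0.0647, 0.1418]), None, None)
([223, 219, 68, 67, 2612], array([256., 251.]), array([0.5285, 0.0116, 0.1418]), ((529.2446899414062, 8.114238739013672), 15.839982032775879), array([0.5288, 0.0108]))
```

View pics/h.png

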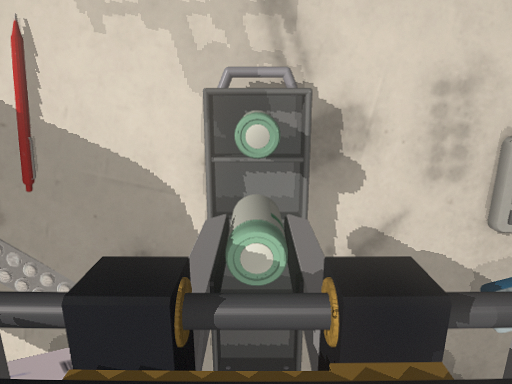

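Vial 1 stands at (257,134), and the held vial is at (256,251) over the second narrow pocket. Lowering and releasing.

```bash
python3 -m inch '[[[0,0,0.03],[0,0,0],0.01],[[0,0,0.025],[0,0,0],0.01],[[0,0,0.01],[0,0,0],0.01],[[0,0,0.006],[0,0,0],0.01],[[0,0,0.003],[0,0,0],0.01],[[0,0,0.001],[0,0,0],0.01],[[0,0,0],[0,0,0],0.01],[[0,0,0],[0,0,0],0.01],[[0,0,0],[0,0,0],0.01],[[0,0,0],[0,0,0],0.01]]'
```

```text
clock: 14.8
tcp_pos: [0.5284, 0.0087, 0.2358]
ee_rot: [[-0.223, 0.975, 0.0], [0.975, 0.223, -0.0], [-0.0, 0.0, -1.0]]
force: [0.4, 0.1, -0.7]
gripper_width: 0.0307
grip_force: 12.0
```

```bash
python3 -m inch '[[[0,0,0.001],[0,0,0],0.03],[[0,0,0],[0,0,0],0.07],[[0,0,0],[0,0,0],0.07],[[0,0,0],[0,0,0],0.07],[[0,0,-0.02],[0,0,0],0.07],[[0,0,-0.03],[0,0,0],0.094],[[0,0,-0.03],[0,0,0],0.094],[[0,0,-0.03],[0,0,0],0.094],[[0,0,-0.03],[0,0,0],0.094],[[0,0,0],[0,0,0],0.094]]'
python3 - <<'E'
from bench import arm
from h import *
o=arm.get_obs();go(.4392,.2887,.12,o);go(.5289,.3929,.12,o)
E
```

```text
clock: 16.05
tcp_pos: [0.5287, 0.0086, 0.3765]
ee_rot: [[-0.224, 0.975, 0.003], [0.975, 0.224, 0.001], [0.0, 0.003, -1.0]]
force: [0.1, 0.3, -0.0]
gripper_width: 0.0941
grip_force: 0.0
t 16.05 grasp [0.5293 0.0087 0.1965] tool d [ 0.293  -0.0255  0.0764] yawY 12.92 tilt [0.0031 0.0009] w 0.09413998800212686
t 16.05 grasp [0.5293 0.0087 0.1965] tool d [0.3745 0.0853 0.0768] yawY 12.92 tilt [0.0031 0.0009] w 0.09413998800212686
```

```bash
python3 -m inch '[[[0.04,-0.004,0],[0,0,0],0.094],[[0.055,-0.005,0],[0,0,0],0.094],[[0.055,-0.005,0],[0,0,0],0.094],[[0.055,-0.005,0],[0,0,0],0.094],[[0.05,-0.005,0],[0,0,0],0.094],[[0.03,-0.002,0.015],[0,0,0],0.094],[[0.005,0,0.025],[0,0,0],0.094],[[0,0,0.025],[0,0,0],0.094],[[0,0,0.01],[0,0,0],0.094],[[0,0,0],[0,0,0],0.094]]'
cat >> h.py <<'E'
def lid(c,o,guess,z=.064):
    P=cloud(c,o);m=(abs(P[...,2]-z)<.006)&(np.hypot(P[...,0]-guess[0],P[...,1]-guess[1])<.035)
    q=P[m];return len(q),cv2.minEnclosingCircle((q[:,:2]*1000).astype(np.float32)),q[:,:2].mean(0)
E
python3 - <<'E'
from bench import arm
from h import *
o=arm.get_obs();c=arm.camera('wrist');go(.4392,.2887,.055,o)
print(lid(c,o,(.4395,.289)));cv2.imwrite('pics/i.png',c['img'][:,:,::-1])
E
```

```text
clock: 17.3
tcp_pos: [0.4382, 0.2853, 0.2992]
ee_rot: [[-0.223, 0.975, -0.001], [0.975, 0.223, -0.001], [-0.001, -0.001, -1.0]]
force: [0.2, 0.1, 0.9]
gripper_width: 0.0938
grip_force: 0.0
t 17.3 grasp [0.4381 0.2851 0.1192] tool d [0.0033 0.002  0.0642] yawY 12.89 tilt [-0.0008 -0.001 ] w 0.09380965012339267
(3695, ((439.6981201171875, 293.854248046875), 23.202438354492188), array([0.4393155 , 0.29471894]))
```

View pics/i.png

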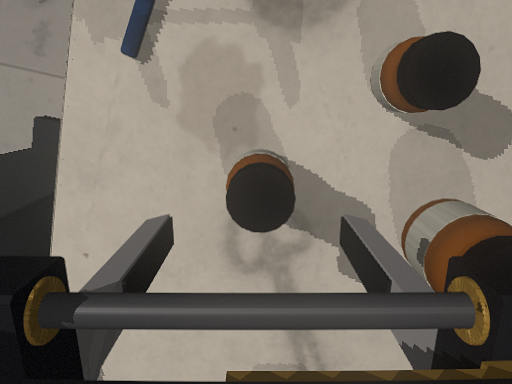

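The wrist picture shows the small jar's lid at (260,195). The other small jar (430,70) and the large jar (470,240) are well clear. Grasping the lid.

```bash
python3 -m inch '[[[0.0075,0.003,0.02],[0,0,0],0.094],[[0,0,0.02],[0,0,0],0.094],[[0,0,0.018],[0,0,0],0.094],[[0,0,0.005],[0,0,0],0.094],[[0,0,0],[0,0,0],0.03],[[0,0,0],[0,0,0],0.03],[[0,0,0],[0,0,0],0.03],[[0,0,0],[0,0,0],0.03],[[0,0,0],[0,0,0],0.03],[[0,0,0],[0,0,0],0.03]]' 20
python3 - <<'E'
from bench import arm
from h import *
o=arm.get_obs();go(.5430,-.0537,.17,o);go(.5602,-.1287,.17,o);print(o['grip_force'])
E
```

```text
clock: 18.6
tcp_pos: [0.4395, 0.2935, 0.2367]
ee_rot: [[-0.223, 0.975, 0.0], [0.975, 0.223, -0.0], [-0.0, 0.0, -1.0]]
force: [-0.9, -0.2, 1.4]
gripper_width: 0.0462
grip_force: 19.7
t 18.6 grasp [0.4395 0.2935 0.0567] tool d [-0.3615  0.0233 -0.1133] yawY 12.91 tilt [ 0. -0.] w 0.04621304322631375
t 18.6 grasp [0.4395 0.2935 0.0567] tool d [-0.4385  0.0233 -0.1133] yawY 12.91 tilt [ 0. -0.] w 0.04621304322631375
19.731139020077535
```

```bash
python3 -m inch '[[[0,0,-0.03],[0,0,0],0.03],[[0,0,-0.045],[0,0,0],0.03],[[-0.02,0.002,-0.04],[0,0,0],0.03],[[-0.06,0.003,0],[0,0,0],0.03],[[-0.06,0.003,0],[0,0,0],0.03],[[-0.06,0.003,0],[0,0,0],0.03],[[-0.06,0.003,0],[0,0,0],0.03],[[-0.06,0.003,0],[0,0,0],0.03],[[-0.06,0.003,0],[0,0,0],0.03],[[-0.05,0.003,0],[0,0,0],0.03]]'; python3 -m inch '[[[-0.008,0,0],[0,0,0],0.03],[[0,0,0],[0,0,0],0.03],[[0,0,0],[0,0,0],0.03],[[0,0,0.02],[0,0,0],0.03],[[0,0,0.02],[0,0,0],0.03],[[0,0,0.01],[0,0,0],0.03],[[0,0,0],[0,0,0],0.03],[[0,0,0],[0,0,0],0.03],[[0,0,0],[0,0,0],0.03],[[0,0,0],[0,0,0],0.03]]';python3 - <<'E'
from bench import arm
from h import *
o=arm.get_obs();go(.5602,-.1287,.061,o)
c=arm.camera('wrist');cv2.imwrite('pics/j.png',c['img'][:,:,::-1])
g=o['tcp_pos'];print(lid(c,o,g[:2],g[2]-.18+.0075))
E
```

```text
clock: 19.85
tcp_pos: [0.5581, -0.1228, 0.3517]
ee_rot: [[-0.223, 0.975, 0.0], [0.975, 0.223, -0.0], [-0.0, -0.0, -1.0]]
force: [0.5, 0.2, -0.4]
gripper_width: 0.0462
grip_force: 19.7
clock: 21.1
tcp_pos: [0.5598, -0.1283, 0.302]
ee_rot: [[-0.223, 0.975, 0.001], [0.975, 0.223, -0.0], [-0.0, 0.001, -1.0]]
force: [-0.7, -0.6, -0.8]
gripper_width: 0.0464
grip_force: 19.8
t 21.1 grasp [ 0.56   -0.1283  0.122 ] tool d [-0.0004  0.0001  0.061 ] yawY 12.91 tilt [ 0.0006 -0.0001] w 0.04641484682279494
(7216, ((557.5324096679688, -118.30726623535156), 33.36601257324219), array([ 0.56010608, -0.12614796]))
```

View pics/j.png

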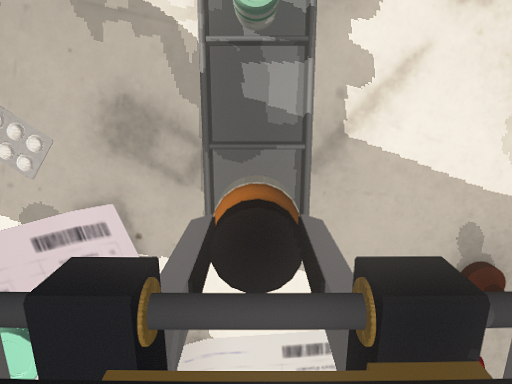

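The jar is held upright at (256,245), over the last wide pocket. The divider crosses at row 146 and the walls are at columns 207 and 308. I'll check the offset against those walls.

Run:
```python
from bench import arm
from h import *
o=arm.get_obs();c=arm.camera('wrist')
p=plane([[256,146],[256,39],[206,120],[309,120]],c,.026,o)
R=o['ee_rot'];g=o['tcp_pos']+.18*R[:,2];print(((p-g)@R).round(4))
```

```text
[[ 0.0384  0.0005  0.096 ]
 [ 0.1136  0.0004  0.096 ]
 [ 0.0576 -0.0365  0.096 ]
 [ 0.0577  0.0396  0.096 ]]
```

The offset is within 1.5 mm. Lowering.

```bash
python3 -m inch '[[[0,0.001,0.02],[0,0,0],0.03],[[0,0,0.02],[0,0,0],0.03],[[0,0,0.01],[0,0,0],0.03],[[0,0,0.006],[0,0,0],0.03],[[0,0,0.003],[0,0,0],0.03],[[0,0,0.001],[0,0,0],0.03],[[0,0,0],[0,0,0],0.03],[[0,0,0],[0,0,0],0.03],[[0,0,0],[0,0,0],0.03],[[0,0,0],[0,0,0],0.03]]'
```

```text
clock: 22.45
tcp_pos: [0.5608, -0.128, 0.2417]
ee_rot: [[-0.223, 0.975, 0.0], [0.975, 0.223, -0.0], [-0.0, 0.0, -1.0]]
force: [0.3, -0.1, -0.9]
gripper_width: 0.0459
grip_force: 19.8
```

```bash
python3 -m inch '[[[0,0,0.001],[0,0,0],0.03],[[0,0,0],[0,0,0],0.094],[[0,0,0],[0,0,0],0.094],[[0,0,0],[0,0,0],0.094],[[0,0,0],[0,0,0],0.094],[[0,0,-0.02],[0,0,0],0.094],[[0,0,-0.03],[0,0,0],0.094],[[0,0,-0.04],[0,0,0],0.094],[[0,0,-0.04],[0,0,0],0.094],[[0,0,0],[0,0,0],0.094]]'
python3 - <<'E'
from bench import arm
from h import *
o=arm.get_obs();go(.530,.398,.12,o)
E
```

```text
clock: 23.7
tcp_pos: [0.5611, -0.1286, 0.3746]
ee_rot: [[-0.223, 0.975, 0.005], [0.975, 0.223, -0.0], [-0.001, 0.005, -1.0]]
force: [-0.3, -0.8, 0.5]
gripper_width: 0.0936
grip_force: 0.0
t 23.7 grasp [ 0.5621 -0.1286  0.1946] tool d [0.5206 0.0859 0.0743] yawY 12.9 tilt [ 0.0054 -0.0002] w 0.09358642047541604
```

```bash
python3 -m inch '[[[0.04,0.008,0],[0,0,0],0.094],[[0.055,0.009,0],[0,0,0],0.094],[[0.055,0.009,0],[0,0,0],0.094],[[0.055,0.009,0],[0,0,0],0.094],[[0.055,0.009,0],[0,0,0],0.094],[[0.055,0.009,0],[0,0,0],0.094],[[0.055,0.009,0],[0,0,0],0.094],[[0.055,0.009,0],[0,0,0],0.094],[[0.055,0.009,0],[0,0,0],0.094],[[0.04,0.006,0],[0,0,0],0.094]]'; python3 -m inch '[[[0,0,0.025],[0,0,0],0.094],[[0,0,0.025],[0,0,0],0.094],[[0,0,0.02],[0,0,0],0.094],[[0,0,0],[0,0,0],0.094],[[0,0,0],[0,0,0],0.094],[[0,0,0],[0,0,0],0.094],[[0,0,0],[0,0,0],0.094],[[0,0,0],[0,0,0],0.094],[[0,0,0],[0,0,0],0.094],[[0,0,0],[0,0,0],0.094]]'
python3 - <<'E'
from bench import arm
from h import *
o=arm.get_obs();c=arm.camera('wrist')
n,ci,me=lid(c,o,(.530,.397));print(n,ci,me);go(ci[0][0]/1000,ci[0][1]/1000-.001,.0565,o)
E
```

```text
clock: 24.95
tcp_pos: [0.5275, 0.4005, 0.3705]
ee_rot: [[-0.225, 0.974, -0.0], [0.974, 0.225, -0.0], [-0.0, -0.001, -1.0]]
force: [0.0, -0.6, 0.3]
gripper_width: 0.0938
grip_force: 0.0
clock: 26.2
tcp_pos: [0.5284, 0.398, 0.3007]
ee_rot: [[-0.223, 0.975, -0.0], [0.975, 0.223, -0.0], [-0.0, -0.0, -1.0]]
force: [0.2, 0.0, -1.0]
gripper_width: 0.0937
grip_force: 0.0
3569 ((529.6954345703125, 398.31866455078125), 23.2499942779541) [0.52943796 0.39926421]
t 26.2 grasp [0.5284 0.398  0.1207] tool d [-0.001   0.0012  0.0642] yawY 12.91 tilt [-0.     -0.0001] w 0.09368913313513869
```

```bash
python3 -m inch '[[[0,0.001,0.02],[0,0,0],0.094],[[0,0,0.02],[0,0,0],0.094],[[0,0,0.018],[0,0,0],0.094],[[0,0,0.006],[0,0,0],0.094],[[0,0,0],[0,0,0],0.03],[[0,0,0],[0,0,0],0.03],[[0,0,0],[0,0,0],0.03],[[0,0,0],[0,0,0],0.03],[[0,0,0],[0,0,0],0.03],[[0,0,0],[0,0,0],0.03]]' 20
python3 - <<'E'
from bench import arm
from h import *
o=arm.get_obs();go(.5438,-.0530,.171,o)
E
```

```text
clock: 27.5
tcp_pos: [0.5294, 0.3983, 0.2368]
ee_rot: [[-0.224, 0.975, 0.0], [0.975, 0.224, 0.0], [0.0, 0.0, -1.0]]
force: [-0.5, -0.0, 1.7]
gripper_width: 0.0465
grip_force: 19.8
t 27.5 grasp [0.5294 0.3983 0.0568] tool d [-0.4431 -0.0868 -0.1142] yawY 12.92 tilt [0.0001 0.0001] w 0.046463899224045944
```

```bash
python3 -m inch '[[[0,0,-0.03],[0,0,0],0.03],[[0,0,-0.045],[0,0,0],0.03],[[-0.02,-0.004,-0.04],[0,0,0],0.03],[[-0.06,-0.012,0],[0,0,0],0.03],[[-0.06,-0.012,0],[0,0,0],0.03],[[-0.06,-0.012,0],[0,0,0],0.03],[[-0.06,-0.012,0],[0,0,0],0.03],[[-0.06,-0.012,0],[0,0,0],0.03],[[-0.06,-0.012,0],[0,0,0],0.03],[[-0.05,-0.01,0],[0,0,0],0.03]]'; python3 -m inch '[[[-0.013,-0.001,0],[0,0,0],0.03],[[0,0,0],[0,0,0],0.03],[[0,0,0],[0,0,0],0.03],[[0,0,0.02],[0,0,0],0.03],[[0,0,0.015],[0,0,0],0.03],[[0,0,0],[0,0,0],0.03],[[0,0,0],[0,0,0],0.03],[[0,0,0],[0,0,0],0.03],[[0,0,0],[0,0,0],0.03],[[0,0,0],[0,0,0],0.03]]';python3 - <<'E'
from bench import arm
from h import *
o=arm.get_obs();go(.5438,-.0530,.0615,o)
c=arm.camera('wrist');cv2.imwrite('pics/k.png',c['img'][:,:,::-1])
R=o['ee_rot'];g=o['tcp_pos']+.18*R[:,2]
for r in range(80,240,20):print(r,((plane([[256,r]],c,.026,o)-g)@R).round(4)[0])
E
```

```text
clock: 28.75
tcp_pos: [0.5413, -0.0425, 0.3519]
ee_rot: [[-0.223, 0.975, 0.0], [0.975, 0.223, -0.0], [-0.0, 0.0, -1.0]]
force: [1.0, 0.4, -1.2]
gripper_width: 0.0463
grip_force: 19.8
clock: 30.0
tcp_pos: [0.5436, -0.053, 0.3169]
ee_rot: [[-0.223, 0.975, 0.0], [0.975, 0.223, 0.0], [-0.0, 0.0, -1.0]]
force: [-0.1, 0.2, -0.3]
gripper_width: 0.0462
grip_force: 19.8
t 30.0 grasp [ 0.5436 -0.053   0.1369] tool d [-0.      0.0001  0.0754] yawY 12.91 tilt [0.0003 0.    ] w 0.04621966253259904
80 [0.0868 0.0004 0.1109]
100 [0.072  0.0004 0.1109]
120 [0.0568 0.0004 0.1109]
140 [0.0412 0.0004 0.1109]
160 [0.0252 0.0005 0.1109]
180 [0.0087 0.0005 0.1109]
200 [-0.0083  0.0005  0.1109]
220 [-0.0258  0.0005  0.1109]
```

View pics/k.png

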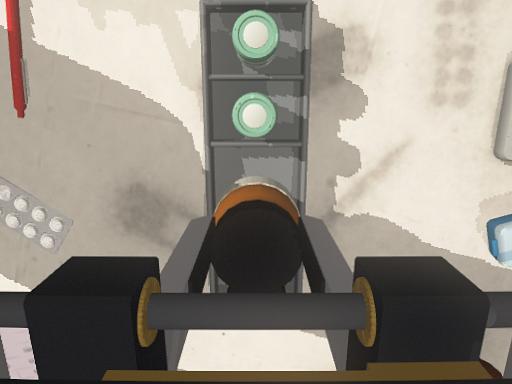

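Both vials stand in the narrow pockets at (255,35) and (253,115). The divider at row 144 is 38 mm ahead, as expected, so the second jar is centred.

```bash
python3 -m inch '[[[0,0.0005,0.025],[0,0,0],0.03],[[0,0,0.025],[0,0,0],0.03],[[0,0,0.015],[0,0,0],0.03],[[0,0,0.006],[0,0,0],0.03],[[0,0,0.003],[0,0,0],0.03],[[0,0,0.001],[0,0,0],0.03],[[0,0,0],[0,0,0],0.03],[[0,0,0],[0,0,0],0.03],[[0,0,0.001],[0,0,0],0.03],[[0,0,0],[0,0,0],0.03]]'; python3 -m inch '[[[0,0,0],[0,0,0],0.03],[[0,0,0],[0,0,0],0.094],[[0,0,0],[0,0,0],0.094],[[0,0,0],[0,0,0],0.094],[[0,0,0],[0,0,0],0.094],[[0,0,-0.02],[0,0,0],0.094],[[0,0,-0.03],[0,0,0],0.094],[[0,0,-0.04],[0,0,0],0.094],[[0,0,-0.04],[0,0,0],0.094],[[0,0,-0.04],[0,0,0],0.094]]'; python3 -m inch '[[[0.04,0,-0.02],[0,0,0],0.094],[[0.055,0,0],[0,0,0],0.094],[[0.055,0,0],[0,0,0],0.094],[[0.055,0,0],[0,0,0],0.094],[[0.055,0,0],[0,0,0],0.094],[[0.055,0,0],[0,0,0],0.094],[[0.04,0,0],[0,0,0],0.094],[[0,0,0],[0,0,0],0.094],[[0,0,0],[0,0,0],0.094],[[0,0,0],[0,0,0],0.094]]'
python3 - <<'E'
from bench import arm
from h import *
t=arm.camera('top');s=arm.camera('side')
a=cv2.resize(t['img'][120:250,100:400],(600,260));b=cv2.resize(s['img'][130:290,140:400],(520,320))
im=np.zeros((580,600,3),np.uint8);im[:260]=a;im[260:,:520]=b;cv2.imwrite('pics/l.png',im[:,:,::-1])
E
```

```text
clock: 31.3
tcp_pos: [0.5441, -0.0529, 0.2407]
ee_rot: [[-0.223, 0.975, 0.0], [0.975, 0.223, -0.0], [-0.0, 0.0, -1.0]]
force: [-0.4, 0.7, 0.3]
gripper_width: 0.0463
grip_force: 19.8
clock: 32.55
tcp_pos: [0.5436, -0.0532, 0.4134]
ee_rot: [[-0.223, 0.975, 0.001], [0.975, 0.223, -0.0], [-0.0, 0.001, -1.0]]
force: [0.1, 0.2, -0.0]
gripper_width: 0.0942
grip_force: 0.0
clock: 33.8
tcp_pos: [0.4651, 0.2918, 0.4312]
ee_rot: [[-0.222, 0.975, 0.0], [0.975, 0.222, 0.0], [0.0, 0.0, -1.0]]
force: [-0.0, -0.5, 0.8]
gripper_width: 0.0943
grip_force: 0.0
```

View pics/l.png

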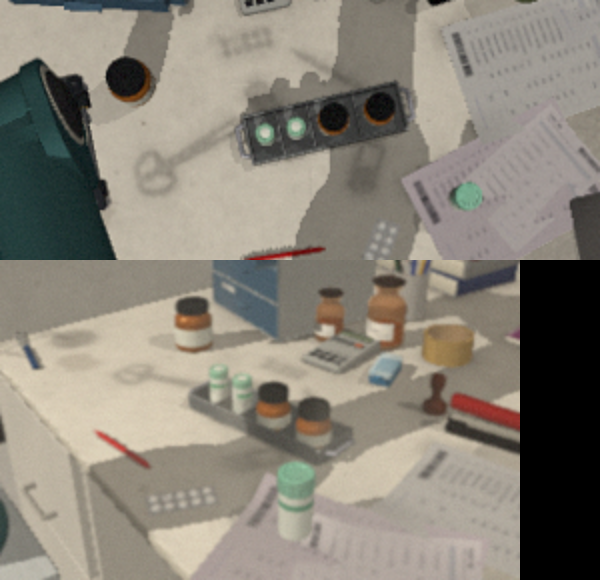

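Both views show the vials and jars upright in their pockets and the large vial and jar where they were. The gripper is clear of everything.

```bash
python3 -c "
from bench import arm
print(arm.close_job())"
```

```text
the job is handed in; nothing more can be done
None
```

I packed the tray and handed the job in: both small vials stand in the narrow pockets and both small jars in the wide ones, and I left the large vial and large jar where they were; the arm finished at about 34 s of the 109 s allowed.

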